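# Demagnetise a steel pin on a timer

### The arm

A 6-joint arm with a two-finger parallel gripper is mounted at the origin on a cart in front of the work surface, level with it; the furniture and walls round the work are solid. World frame = base frame: x ahead of the robot, y to its left, z up, the work surface at z = 0. Lengths are in m, angles in rad, forces in N, time in s.
With the tool pointing down it reaches from about 0.325 to 0.85 m from the base axis. Payload 15.5 kg.
Tool frame: the origin (TCP) lies between the finger pads, 19 mm behind the fingertips; this is the grasp point; z points along the fingers, y is the line along which they close (so a half turn about z gives the same grasp; the last joint's range is limited). The gripper opens to 91 mm and grips with 3 to 60 N. Pads are 32 mm wide; open, the fingers measure 118 mm over their backs; the gripper's body (76 mm by 178 mm) begins 60 mm behind the grasp point.
Start: joints at [-0.096, 0.494, 1.345, -0, 1.302, -0.096], TCP at [0.625, 0, 0.233] pointing down, gripper open.
Joint ranges: [-2.91, 2.91], [-0.82, 2.16], [0.22, 2.67], [-1.22, 4.37], [0.12, 2.79], [-3.08, 3.08]. Speed limits (rad/s): [1.89, 1.89, 2.57, 3.01, 3.01, 3.01].

### API

Orientations are given as a unit quaternion [x, y, z, w].
In Python, from bench import * gives the robot as it stands. The module is installed in compiled form; this text tells all that it offers.
- The arm moves only by the shell command python3 -m inch 'ROWS'. ROWS is JSON, a list of rows, each a list of 5 numbers: the shift along the tool's x, y, z in m, then the turn about the tool's z in degrees, then the finger opening in m, from 0 to 0.0912. In form: [[tx, ty, tz, turn, jaw], ...]. A call has 1 to 5 rows; each row shifts and turns the commanded pose from where the row before left it, along the tool's axes as they then stand; what a row does not reach is not made up. A row lasts 1/12 s, in which the tool goes at most 41.7 mm and 7.16 degrees, less where a joint would pass 70% of its speed; a pose out of reach is approached as far as the arm can. A call with a gripper value outside its range is refused whole. The fingers move at their own pace and stop on an object; the grip force is fixed at half the most. Time passes only in rows, so rows that do not move let the fingers close. It gives the time, the measured TCP pose, the force, the opening and the grip force at its end, in the units of the state.
- get_obs(): the state, without advancing time (a new reading comes with each control period).
- camera(name): name is "scene" or "side" or "wrist"; returns the picture (420x560x3 uint8, red, green, blue); there is no depth.
- calibration(name): a dict with "intrinsics" (3x3 intrinsics, pixels), "extrinsics" (4x4, takes a point from camera to world coordinates); the wrist camera has in their place "tool_from_camera" (4x4, takes a point from camera to tool coordinates, whose origin is the TCP and whose axes are the flange's). Camera axes: x right, y up, looking along -z (the intrinsics and any distortion apply to the point x, -y, -z); pixel columns grow to the right and rows downward; lengths in m; the calibration is good to about 2 mm. The wrist camera is an equidistant fisheye: a pixel r from the principal point sees the ray r / f radians off the axis. A picture is of the moment at which its call begins: read the wrist's pose just before it. calibration takes no time and is no camera call.
- finish_job(): hands the job in; it is judged then, once.
Trained networks look in the newest picture that a camera, given by its name, has taken for a name from the list of things; names that differ only in an ending like _2 or _b are one class to them, and where a whole thing is asked for, a point or a joint stands for the part that bears it (a point fixed in the world has none). Each returns a list of dicts, best first, with "score" (0 to 1); they miss things now and then, are a little off and sometimes report something else, mostly with a low value. They report only what shows in the picture. A call takes as long as a camera call.
- boxes_of(name, camera): "location" ([x, y, z] in m, in world coordinates, good to about 4 mm: the middle of the surface that is visible of it).
- trace(name, camera): "pixels" (420x560 bool, what is visible of it).
- tip_of(name, camera): "location" ([x, y, z] in m, in world coordinates, good to about 4 mm: a listed point, or the origin of a listed thing).
The state is a dict: "clock": time; "q": joint angles; "joint_velocities": joint speeds; "joint_torque": joint torques, N m; "tool_pos": TCP position; "tcp_rot": TCP orientation; "wrist_force": force on the tool from outside, world axes, zero at the start; "torque": the same for the moment, N m; "grip_width": finger opening in m; "grasp_force": force on a finger pad.
Only numpy, scipy, OpenCV 4.12 (cv2) and the standard library are available. Lean on these libraries where they do the work, as an engineer would, in place of code of your own. Each camera call takes 0.05 s, during which the arm holds its last target. There are 200 camera calls.

### The job

Stand the light grey steel pin upright on the demagnetiser, between its guides at the end nearest the robot and clear of the roller switch; then slide it along the guides against the roller just until the switch clicks (the pin's middle level with the green bands on the guides), without running the lever on past that, and let it go there. Then wind the timer on the sloping box clockwise past the red top mark, and turn it back until its pointer stands at the green index on the dial's rim. Leave the index and the other loose things where they are.

Things in the scene. Friction and masses are not known exactly. Their poses are not given: they have to be found in the camera images.
- pin_30: Light grey turned steel pin, a plain upright cylinder 30 in diameter and 75 high, standing on the bench, about 0.4 kg. Origin at the centre of its underside, z up along its axis. Pressed hard on the plate while slid, it may lean in the grip and spring back a few mm when let go.
- demagnetiser: Bench demagnetiser, fixed: a flat blue box 170 (x) by 100 (y) by 30 high with a steel plate on top, upper face at z = 33. Origin at the centre of the underside; x runs along its guides, away from the robot; z up. A black roller-lever switch stands at its far end: switch body and bracket from x = 54 to 80, y = -23 to +23, top at z = 79.
- plate_top (a point): Point on the plate's upper face over the demagnetiser's origin, same axes. Two dark steel guide bars, 10 high, 9 thick, inner faces at y = +20 and -20, run from x = -75 to +30. Each guide's top has a green band from x = 13.6 to 23.1: with the pin's axis at an x within these, touching the roller, the switch is clicked and not overrun.
- roller (a point): Centre of the switch's orange roller, 12 diameter and 10 wide; released, it stands at x = 29, y = 0, z = 81 of the demagnetiser, on a 42 mm lever that leans towards the robot from a pivot at x = 47, z = 43. The pin first touches it when its axis is at x = 8.
- switch_lever (a joint): Angle of the switch's lever (rad): 0 released; grows as the roller is pushed to the demagnetiser's +x. It clicks at 0.15 and should stay below 0.38 (overtravel; hard stop at 0.45). About 7 mm of roller travel at 0.18, 11 mm at 0.28. Its spring is weak (0.2 to 0.6 N at the roller), so a pin let go there stays.
- timer_box: Timer box, fixed: grey, 140 wide (y), 141 deep (x from -57 to +83), 87 high at the back. Its face slopes at 28 degrees, 130 long, low edge (30 high) to the robot at yaw 0; the face's normal is (-sin 28, 0, cos 28) in this body's frame. Origin under the centre of the face, on the bench; the dial's centre is at (0, 0, 61) in this frame.
- knob_grip (a point): Point on the knob's axis 28 mm out from the face, a good height for the TCP. The knob is a black bar 46 long, 16 wide, on a low round skirt (48 diameter, top 8 mm off the face); the bar stands from 8 to 36 mm off the face. The knob's axis is the face's normal.
- pointer_tip (a point): Tip of the knob's red pointer, on the bar's centre line, 38 mm from the knob's axis, 4 mm off the face.
- timer_knob (a joint): Angle of the timer knob (rad), growing clockwise as seen looking at the face; 0 to 2.6. The bar's pointer points straight up the slope at 1.7, and left (+y) of that by 1.7 minus the value. Ticks every 10 degrees; the red top mark, last of the scale, is at 2.27. It turns with light friction (0.04 N m) and stays where left.
- set_index (a joint): Angle of the green index tab on the dial's rim (rad), same zero and sense as timer_knob: the pointer stands at the index when both values are equal. It is stiff (1 N m) and is to be left where it is.
- index_tip (a point): Inner end of the green index tab, 52 mm from the knob's axis, 2 mm off the face.
- nipple_box: Bystander: small cardboard box, 43 by 65 by 37 high. Origin at the centre of its underside.
- wood_block: Bystander: wooden block, 60 by 120 by 45 high. Origin at the centre of its underside.
- tape_measure: Bystander: yellow tape measure, 34 by 80 by 62 high. Origin at the centre of its underside.

How it is judged:
On the way, in this order (a step that is already met when the one before it is completed fails the run):
1. the pin stands upright on the plate between the guides, clear of the roller (y of pin_30 in the frame of demagnetiser between -0.008 and 0.008 m and z of pin_30 in the frame of demagnetiser between 0.03 and 0.037 m and angle between pin_30's own z axis and vertical below 0.1 rad and x of pin_30 in the frame of demagnetiser between -0.075 and 0.003 m and value of joint switch_lever below 0.05 rad), for 0.1 s.
2. the pin, slid along the guides, holds the switch clicked, not overrun, and is let go (y of pin_30 in the frame of demagnetiser between -0.008 and 0.008 m and z of pin_30 in the frame of demagnetiser between 0.03 and 0.037 m and angle between pin_30's own z axis and vertical below 0.1 rad and value of joint switch_lever between 0.15 and 0.38 rad and contact force between pin_30 and the fingers below 0.1 N), for 0.2 s.
3. the timer is wound past its red top mark (value of joint timer_knob above 2.29 rad), for 0.05 s.
4. the timer is turned back to the green index (angle between the x axis of pointer_tip and the x axis of index_tip, either way round below 0.1 rad), for 0.2 s.
At the end, for the whole second after the job is handed in: The pin stands upright and at rest on the plate between the guides, holding the switch lever between 0.15 (click) and 0.38 rad; the timer's pointer is at rest within 0.1 rad of the green index (y of pin_30 in the frame of demagnetiser between -0.008 and 0.008 m and z of pin_30 in the frame of demagnetiser between 0.03 and 0.037 m and angle between pin_30's own z axis and vertical below 0.1 rad and value of joint switch_lever between 0.15 and 0.38 rad and linear speed of pin_30 below 0.01 m/s and angle between the x axis of pointer_tip and the x axis of index_tip, either way round below 0.1 rad and velocity of joint timer_knob between -0.05 and 0.05 rad/s); the robot touches nothing.
It fails at once if the green index is shifted (over 5 mm) (distance of index_tip from where it was at the start of the episode above 0.005 m).
It fails at once if the switch lever is pushed into overtravel (over 0.4 rad) (value of joint switch_lever above 0.4 rad).
It fails at once if the small cardboard box is disturbed (moved over 20 mm) (distance of nipple_box from where it was at the start of the episode above 0.02 m).
It fails at once if the wooden block is disturbed (moved over 20 mm) (distance of wood_block from where it was at the start of the episode above 0.02 m).
It fails at once if the tape measure is disturbed (moved over 20 mm) (distance of tape_measure from where it was at the start of the episode above 0.02 m).
It also fails if it takes over 58 s, if anything falls off the work surface, if the arm or the gripper's body presses on something with over 40 N, if the wrist force passes 120 N, or if a joint passes its speed limit or range.

## Working session

There is one attempt and no reset: what is moved stays moved. The work goes in short steps, Python scripts to look and compute and a shell command to move; the robot and the scene stay as the last step left them, time stands still between calls to the robot, and variables do not carry over. Pictures are saved under pics/ and viewed, at most 12 in all, crops included, and the job is handed in when it is done.

```bash
mkdir -p pics
python3 - <<'E'
from bench import *
import cv2,numpy as np
o=get_obs();print(o['clock'],o['tool_pos'],o['tcp_rot'],o['grip_width'])
a=camera("scene");b=camera("side")
cv2.imwrite("pics/a.png",a[:,:,::-1]);cv2.imwrite("pics/b.png",b[:,:,::-1])
for n in ["pin_30","demagnetiser","plate_top","roller","timer_box","knob_grip","pointer_tip","index_tip","nipple_box","wood_block","tape_measure"]:
  for c in ["scene","side"]:
    print(n,c,[(np.round(d['location'],4).tolist(),round(d['score'],2)) for d in tip_of(n,c)][:2])
E
```

```text
0.0 [6.24628397e-01 3.23238582e-05 2.32123839e-01] [ 7.07096709e-01  7.07116566e-01 -4.12176385e-04 -4.85637054e-04] 0.09101242835926802
pin_30 scene [([0.6038, 0.0948, 0.002], 0.6)]
pin_30 side [([0.6091, 0.1037, -0.0012], 0.72)]
demagnetiser scene [([0.5856, 0.2924, -0.0018], 0.84)]
demagnetiser side [([0.5834, 0.3, -0.0018], 0.92), ([0.6019, -0.0841, 0.0813], 0.32)]
plate_top scene [([0.5839, 0.2972, 0.0339], 0.94), ([0.5905, 0.2921, -0.0013], 0.36)]
plate_top side [([0.5849, 0.2965, 0.0369], 0.91)]
roller scene [([0.6125, 0.302, 0.0765], 0.43)]
roller side [([0.6155, 0.3017, 0.0806], 0.39)]
timer_box scene [([0.5739, -0.114, -0.0009], 0.74)]
timer_box side [([0.5749, -0.1155, 0.0017], 0.88), ([0.5595, 0.4834, 0.0013], 0.64)]
knob_grip scene [([0.5645, -0.114, 0.0872], 0.51)]
knob_grip side [([0.5672, -0.1153, 0.0845], 0.74)]
pointer_tip scene []
pointer_tip side [([0.5985, -0.0865, 0.0818], 0.72)]
index_tip scene []
index_tip side [([0.7334, 0.078, -0.0037], 0.64)]
nipple_box scene [([0.729, 0.0749, 0.0003], 0.55)]
nipple_box side [([0.7329, 0.0769, -0.0062], 0.62)]
wood_block scene [([0.5577, 0.4864, -0.0031], 0.77)]
wood_block side [([0.5608, 0.4803, -0.0014], 0.72)]
tape_measure scene [([0.6329, -0.3235, 0.0003], 0.53)]
tape_measure side [([0.6311, -0.3238, -0.0037], 0.81)]
```

View pics/a.png

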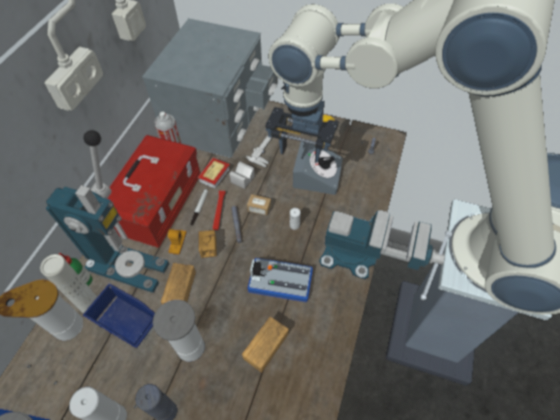

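View pics/b.png

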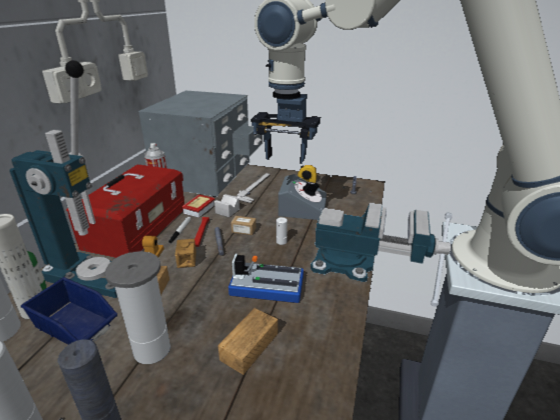

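The scene view shows the pin at about (295,218) and the demagnetiser at (280,280), with its switch on the left at (258,268). The timer is at (320,170) and a vise at (350,245), close to the robot side. In the side view the timer dial is at (303,188). Next I'll use the wrist camera.

```bash
cat > h.py <<'E'
from bench import *
import cv2,numpy as np
from scipy.spatial.transform import Rotation as R
def wrist(fn=None):
    o=get_obs(); im=camera("wrist")
    T=np.eye(4);T[:3,:3]=R.from_quat(o['tcp_rot']).as_matrix();T[:3,3]=o['tool_pos']
    c=calibration("wrist"); T=T@c['tool_from_camera']
    if fn: cv2.imwrite("pics/"+fn,im[:,:,::-1])
    return im,T,np.array(c['intrinsics'])
def ray_z(px,T,K,z):
    u=np.array([(px[0]-K[0,2])/K[0,0],(px[1]-K[1,2])/K[1,1]]);t=np.hypot(*u)
    d=np.array([*(u*np.sinc(t/np.pi)**1/1.0),np.cos(t)]) if t>0 else np.array([0,0,1.])
    d=T[:3,:3]@np.array([d[0],-d[1],-d[2]]); o=T[:3,3]; return o+d*(z-o[2])/d[2]
def proj(P,T,K):
    p=(np.asarray(P)-T[:3,3])@T[:3,:3]; x,y,z=p[...,0],-p[...,1],-p[...,2]
    r=np.hypot(x,y);t=np.arctan2(r,z)/r
    return np.stack([K[0,0]*t*x+K[0,2],K[1,1]*t*y+K[1,2]],-1)
def tips(names,cams=("wrist",)):
    for n in names:
        for c in cams: print(n,c,[(np.round(d['location'],4).tolist(),round(d['score'],2)) for d in tip_of(n,c)][:2])
E
python3 - <<'E'
from h import *
im,T,K=wrist("w1.png");print(K)
tips(["pin_30","demagnetiser","plate_top","roller","timer_box","knob_grip","pointer_tip","index_tip"])
E
```

```text
[[325.1922621    0.         277.14578308]
 [  0.         325.1922621  211.68636638]
 [  0.           0.           1.        ]]
pin_30 wrist [([0.6076, 0.1, 0.0047], 0.75), ([0.5796, -0.1144, -0.0009], 0.48)]
demagnetiser wrist []
plate_top wrist []
roller wrist []
timer_box wrist [([0.5803, -0.1131, -0.0047], 0.82)]
knob_grip wrist [([0.5607, -0.1131, 0.0849], 0.73)]
pointer_tip wrist [([0.5812, -0.1136, -0.0034], 0.2)]
index_tip wrist [([0.6224, -0.1147, 0.0865], 0.51)]
```

View pics/w1.png

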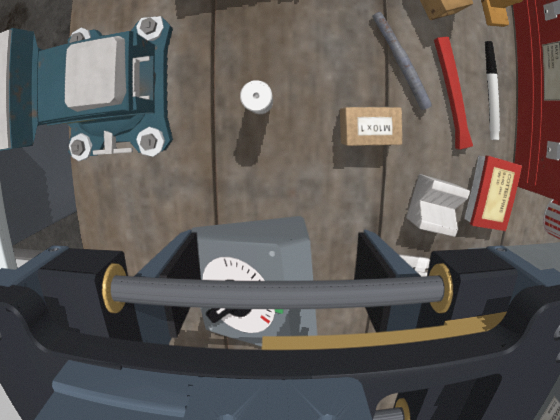

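The wrist view shows the pin's top at (256,92), the timer dial at (240,295) and its green index near (281,312). The black bar points lower left at about (225,315). Next I'll look at the demagnetiser from above.

```bash
python3 -m inch '[[0.035,-0.008,0,0,0.091],[0.04,-0.008,0,0,0.091],[0.04,-0.008,0,0,0.091],[0.035,-0.008,0,0,0.091],[0,0,0,0,0.091]]'
python3 - <<'E'
from h import *
im,T,K=wrist("w2.png");print(T.round(3).tolist())
tips(["pin_30","demagnetiser","plate_top","roller"])
E
```

```text
clock: 2.07
tool_pos: [0.5913, 0.1555, 0.2328]
tcp_rot: [0.706, 0.708, 0.0, -0.001]
wrist_force: [-0.6, -0.4, -0.1]
grip_width: 0.091
grasp_force: 0.0
[[1.0, -0.005, -0.0, 0.589], [0.005, 0.965, 0.264, 0.229], [-0.001, -0.264, 0.965, 0.385], [0.0, 0.0, 0.0, 1.0]]
pin_30 wrist [([0.6047, 0.104, 0.0009], 0.91)]
demagnetiser wrist [([0.5852, 0.2952, -0.0016], 0.76)]
plate_top wrist [([0.5861, 0.2995, 0.0372], 0.78), ([0.6051, 0.105, 0.0007], 0.16)]
roller wrist [([0.612, 0.3031, 0.0838], 0.78)]
```

View pics/w2.png

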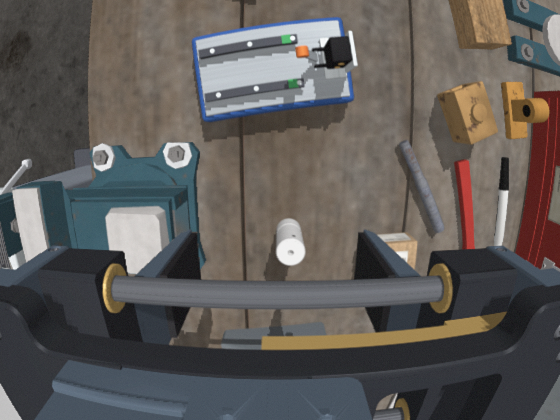

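The wrist view shows the demagnetiser's corners at (193,39), (342,18), (353,102) and (204,120). The green bands are at (288,39) and (295,83), the roller at (302,51) and the pin's top at (290,252). I'll fit the pose from these.

Run:
```python
from h import *
from scipy.optimize import least_squares
im,T,K=wrist()
g=((im[:,:,1].astype(int)-im[:,:,0]>50)&(im[:,:,1].astype(int)-im[:,:,2]>30)); g[140:]=0
n,l,s,c=cv2.connectedComponentsWithStats(g.astype(np.uint8)); print([(s[i,4],c[i].round(1)) for i in range(1,n) if s[i,4]>8])
m=trace("demagnetiser","wrist")[0]['pixels'].astype(np.uint8)
ms=trace("pin_30","wrist")[0]['pixels']
gc=sorted([c[i] for i in range(1,n) if s[i,4]>15],key=lambda p:p[1])[:2]
L=np.array([[-85,50,30],[85,50,30],[85,-50,30],[-85,-50,30],[18.35,24.5,43],[18.35,-24.5,43],[29,0,87]])/1e3
P=np.array([[193,39],[342,18],[353,102],[204,120],gc[0],gc[1],[302,50]],float)
w=np.array([1,1,1,1,2,2,1])
def W(p,L): return L@R.from_euler('z',p[2]).as_matrix().T+[p[0],p[1],0]
f=lambda p:((proj(W(p,L),T,K)-P)*w[:,None]).ravel()
r=least_squares(f,[.585,.297,.1]);print(r.x,r.fun.reshape(-1,2).round(1).tolist())
ys,xs=np.nonzero(ms);print("pin mask",xs.min(),xs.max(),ys.min(),ys.max())
print("pin top ray",ray_z((290,252),T,K,0.075))
print(proj(np.array([[.606,.1015,.075],[.606,.1015,0]]),T,K))
```

```text
[(np.int32(75), array([282.6,  32. ])), (np.int32(68), array([289.5,  76. ]))]
[0.5840455  0.29289266 0.13965342] [[-5.0, -6.0], [-1.7, -6.4], [0.7, -5.0], [-4.1, -1.7], [3.0, 5.4], [2.4, 5.9], [-1.5, -4.4]]
pin mask 275 303 213 258
pin top ray [0.60485303 0.09466857 0.075     ]
[[291.20981121 245.83568551]
 [288.75419493 223.76855257]]
```

The arm was still settling in the previous frame, so I'll refit using one settled frame.

```bash
cat > fit.py <<'E'
from h import *
from scipy.optimize import least_squares
im,T,K=wrist("w3.png")
i=im.astype(int)
g=((i[:,:,1]-i[:,:,0]>50)&(i[:,:,1]-i[:,:,2]>30)); g[140:]=0
n,l,s,c=cv2.connectedComponentsWithStats(g.astype(np.uint8))
gc=sorted([c[k] for k in range(1,n) if s[k,4]>15],key=lambda p:p[1])[:2]
b=((i[:,:,2]-i[:,:,0]>60)&(i[:,:,2]>100)); b[160:]=0
n,l,s,c=cv2.connectedComponentsWithStats(b.astype(np.uint8));k=1+s[1:,4].argmax()
h=cv2.convexHull(np.argwhere(l==k)[:,::-1].astype(np.int32))[:,0].astype(float)
o=((i[:,:,0]-i[:,:,2]>120)&(i[:,:,1]-i[:,:,2]>20)); o[140:]=0;o[:,400:]=0
ro=np.argwhere(o)[:,::-1].mean(0);print("roller px",ro,o.sum(),gc)
top=np.array([[-85,50,30],[85,50,30],[85,-50,30],[-85,-50,30]])/1e3
bot=top*[1,1,0]
L=np.array([[18.35,24.5,43],[18.35,-24.5,43],[29,0,83]])/1e3
def W(p,L): return L@R.from_euler('z',p[2]).as_matrix().T+[p[0],p[1],0]
def f(p):
    e=((proj(W(p,L),T,K)-np.array([*gc,ro]))*[[3],[3],[1]]).ravel()
    q=cv2.convexHull(proj(W(p,np.vstack([top,bot])),T,K).astype(np.float32))
    d=[cv2.pointPolygonTest(q,(float(x),float(y)),True) for x,y in h]
    return np.r_[e,d]
r=least_squares(f,[.585,.297,.1],loss='soft_l1');print(r.x,r.fun[:6].round(1).tolist(),np.round(r.fun[6:],1))
E
python3 - <<'E'
exec(open('fit.py').read())
ms=trace("pin_30","wrist")[0]['pixels']
ys,xs=np.nonzero(ms);y1=ys.max()
print("pin mask",xs.min(),xs.max(),ys.min(),ys.max())
# pin fit: match mask hull
h=cv2.convexHull(np.argwhere(ms)[:,::-1].astype(np.int32))[:,0].astype(float)
a=np.linspace(0,6.283,40);C=np.c_[.015*np.cos(a),.015*np.sin(a)]
def fp(p):
    q=proj(np.vstack([np.c_[C+p,a*0],np.c_[C+p,a*0+.075]]),T,K)
    q=cv2.convexHull(q.astype(np.float32)); return [cv2.pointPolygonTest(q,(float(x),float(y)),True) for x,y in h]
r=least_squares(fp,[.606,.1],diff_step=1e-4,loss='soft_l1');print("pin",r.x,np.round(r.fun,1))
print(get_obs()['tool_pos'])
E
```

```text
roller px [298.50943396  42.66981132] 106 [array([282.55405405,  31.98648649]), array([289.43661972,  75.71830986])]
[0.58271177 0.2966406  0.12655733] [1.5, -1.3, -1.0, -0.4, 0.2, 0.3] [ 1.5  2.9  3.1  0.2  0.5  2.3  2.   1.6  1.1  0.9  0.6  0.8  2.1  2.8
  2.4  0.7  0.4 -0.5 -0.8 -1.5 -1.6 -1.4 -1.1 -0.4  1.3  2.2  1.8  0.6
  0.3  0.4]
pin mask 275 303 212 258
pin [0.60361622 0.10194964] [ 0.5  1.1  1.2  0.4  0.1  0.5  0.6  0.8  0.9  0.8  0.4  0.2  0.9  0.7
  0.7  0.6  0.2  0.2  0.6  0.6  0.9  1.4  0.3 -0. ]
[0.59318786 0.14927736 0.23267341]
```

```bash
python3 -m inch '[[0,0,0.01,7,0.091],[0,0,0.01,7,0.091],[0,0,0.01,7,0.091],[0,0,0.01,7,0.091],[0,0,0.01,7,0.091]]' >/dev/null; python3 -m inch '[[0,0,0.01,7,0.091],[0,0,0.01,7,0.091],[0,0,0,7,0.091],[0,0,0,7,0.091],[0,0,0,7,0.091]]'>/dev/null;python3 -m inch '[[0,0,0,7,0.091],[0,0,0,5,0.091],[0,0,0,0,0.091],[0,0,0,0,0.091],[0,0,0,0,0.091]]'
cat > d.py <<'E'
import sys
from h import *
o=get_obs();M=R.from_quat(o['tcp_rot']).as_matrix()
t=np.array(eval(sys.argv[1]));print("tool delta",(M.T@(t-o['tool_pos'])).round(4),"pos",o['tool_pos'].round(4),"yaw of tool x",np.degrees(np.arctan2(M[1,0],M[0,0])).round(2))
E
python3 d.py '[.604,.102,.055]'
```

```text
clock: 3.82
tool_pos: [0.5931, 0.1498, 0.1627]
tcp_rot: [0.997, 0.071, 0.0, 0.0]
wrist_force: [-0.4, -0.2, 0.2]
grip_width: 0.0911
grasp_force: 0.0
tool delta [0.004  0.0489 0.1077] pos [0.5931 0.1498 0.1627] yaw of tool x 8.18
```

```bash
python3 -m inch '[[0.002,0.025,0,0,0.091],[0.002,0.024,0.01,0,0.091],[0,0,0.02,0,0.091],[0,0,0.02,0,0.091],[0,0,0.02,0,0.091]]' >/dev/null; python3 -m inch '[[0,0,0.02,0,0.091],[0,0,0.015,0,0.091],[0,0,0.007,0,0.091],[0,0,0,0,0.091],[0,0,0,0,0.091]]'; python3 d.py '[.604,.102,.05]'
```

```text
clock: 4.65
tool_pos: [0.604, 0.102, 0.051]
tcp_rot: [0.998, 0.07, -0.0, 0.0]
wrist_force: [0.2, 0.6, 0.4]
grip_width: 0.0912
grasp_force: 0.0
tool delta [0.    0.    0.001] pos [0.604 0.102 0.051] yaw of tool x 8.06
```

```bash
python3 -m inch '[[0,0,0,0,0.06],[0,0,0,0,0.04],[0,0,0,0,0.02],[0,0,0,0,0.02],[0,0,0,0,0.02]]'; python3 -m inch '[[0,0,0,0,0.02],[0,0,0,0,0.02],[0,0,0,0,0.02]]'; python3 d.py '[.604,.102,.05]'
```

```text
clock: 5.07
tool_pos: [0.6039, 0.1021, 0.0511]
tcp_rot: [0.998, 0.07, 0.0, 0.0]
wrist_force: [0.2, -0.2, -0.5]
grip_width: 0.0609
grasp_force: 0.0
clock: 5.32
tool_pos: [0.6038, 0.102, 0.0507]
tcp_rot: [0.998, 0.07, 0.0, -0.0]
wrist_force: [0.9, 0.2, 1.1]
grip_width: 0.0406
grasp_force: 0.0
tool delta [0.0002 0.0001 0.0007] pos [0.6038 0.102  0.0507] yaw of tool x 8.0
```

```bash
python3 -m inch '[[0,0,0,0,0.02],[0,0,0,0,0.02],[0,0,0,0,0.02],[0,0,0,0,0.02]]'; python3 -m inch '[[0,0,-0.02,0,0.02],[0,0,-0.03,0,0.02],[0,0,-0.03,0,0.02],[0,0,-0.02,0,0.02],[0,0,0,0,0.02]]'; python3 d.py '[.583-.045,.2965-.0058,.15]'
```

```text
clock: 5.65
tool_pos: [0.6038, 0.1021, 0.0507]
tcp_rot: [0.998, 0.07, -0.0, -0.0]
wrist_force: [-0.2, -0.3, 0.3]
grip_width: 0.0297
grasp_force: 30.0
clock: 6.07
tool_pos: [0.6057, 0.1022, 0.1548]
tcp_rot: [0.998, 0.07, 0.003, -0.0]
wrist_force: [2.1, -0.3, -2.4]
grip_width: 0.0296
grasp_force: 30.0
tool delta [-0.0409 -0.1961  0.0045] pos [0.6057 0.1022 0.1548] yaw of tool x 8.0
```

```bash
python3 -m inch '[[-0.01,-0.03,0,0,0.02],[-0.01,-0.04,0,0,0.02],[-0.01,-0.04,0,0,0.02],[-0.01,-0.04,0,0,0.02],[0,-0.03,0,0,0.02]]'>/dev/null; python3 -m inch '[[0,-0.016,0,0,0.02],[0,0,0,0,0.02],[0,0,0,0,0.02],[0,0,0,0,0.02]]'
python3 - <<'E'
from h import *
wrist("w4.png")
tips(["plate_top","roller"])
E
python3 d.py '[.583-.045,.2965-.0058,.15]'
```

```text
clock: 6.82
tool_pos: [0.5366, 0.2898, 0.1498]
tcp_rot: [0.998, 0.07, -0.001, 0.0]
wrist_force: [0.9, 0.9, -2.7]
grip_width: 0.0292
grasp_force: 30.0
plate_top wrist [([0.5868, 0.2977, 0.0343], 0.66)]
roller wrist [([0.6143, 0.3045, 0.0846], 0.76)]
tool delta [ 0.0011 -0.001   0.0004] pos [0.5371 0.2895 0.1504] yaw of tool x 7.93
```

View pics/w4.png

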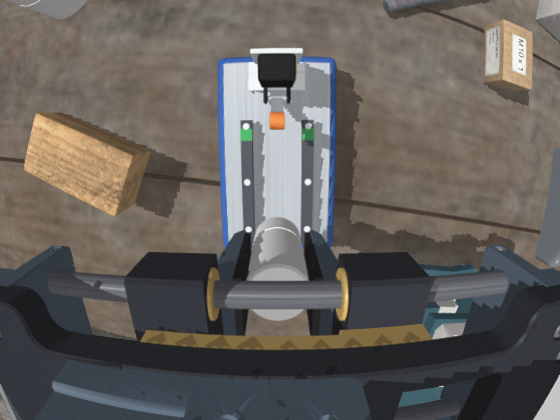

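The view shows the guides parallel to the image columns, with green bands at (246,133) and (308,133) and the roller at (277,121). The pin is held centred at column 277. I'll check this numerically.

Run:
```python
from h import *
im,T,K=wrist();i=im.astype(int)
g=((i[:,:,1]-i[:,:,0]>50)&(i[:,:,1]-i[:,:,2]>30)); g[230:]=0
n,l,s,c=cv2.connectedComponentsWithStats(g.astype(np.uint8))
gc=sorted([c[k] for k in range(1,n) if s[k,4]>25],key=lambda p:p[0]);print(gc)
o=((i[:,:,0]-i[:,:,2]>120)&(i[:,:,1]-i[:,:,2]>20)); o[200:]=0;o[:,:220]=0;o[:,330:]=0
ro=np.argwhere(o)[:,::-1].mean(0)
a,b=[ray_z(p,T,K,.043) for p in gc[:2]];r=ray_z(ro,T,K,.084)
print(a,b,np.linalg.norm(a-b),"roller",r)
d=a-b;yaw=np.arctan2(-d[0],d[1]);u=np.array([np.cos(yaw),np.sin(yaw),0])
org=(a+b)/2-.01835*u; print("yaw",np.degrees(yaw),"org",org,"roller x,y",(r-org)@u,(r-org)@np.array([-u[1],u[0],0]))
q=get_obs()['tool_pos']-org;print("tcp in demag",q@u,q@np.array([-u[1],u[0],0]))
```

```text
[array([245.48630137, 135.32876712]), array([306.91056911, 134.72357724])]
[0.5974417  0.32263231 0.043     ] [0.60466506 0.27440982 0.043     ] 0.04876049568344301 roller [0.6115471  0.30029857 0.084     ]
yaw 8.519126449405224 org [0.58290585 0.2958027  0.043     ] roller x,y 0.02899125127500847 0.000203363515502051
tcp in demag -0.046204025491133296 0.0006796721916637015
```

```bash
python3 -m inch '[[0,0.0005,0.02,0.5,0.02],[0,0,0.02,0,0.02],[0,0,0.015,0,0.02],[0,0,0.007,0,0.02],[0,0,0.0,0,0.02]]'; python3 -m inch '[[0,0,0.0015,0,0.02],[0,0,0.001,0,0.02],[0,0,0,0,0.02],[0,0,0,0,0.02]]'
```

```text
clock: 7.43
tool_pos: [0.5363, 0.2893, 0.0873]
tcp_rot: [0.998, 0.065, -0.001, 0.0]
wrist_force: [0.2, -0.4, -3.5]
grip_width: 0.0298
grasp_force: 30.0
clock: 7.77
tool_pos: [0.5373, 0.2902, 0.0869]
tcp_rot: [0.998, 0.065, 0.001, -0.0]
wrist_force: [-0.1, 0.1, -3.3]
grip_width: 0.0296
grasp_force: 30.0
```

```bash
python3 -m inch '[[0,0,0.001,-1,0.02],[0,0,0.001,0,0.02],[0,0,0,0,0.02],[0,0,0,0,0.02]]'; python3 -m inch '[[0,0,0.0006,0,0.02],[0,0,0,0,0.02],[0,0,0,0,0.02]]'; python3 d.py '[.5829,.2958,.0837]'
```

```text
clock: 8.1
tool_pos: [0.5369, 0.2901, 0.0842]
tcp_rot: [0.997, 0.074, -0.0, 0.0]
wrist_force: [0.3, 0.8, -2.9]
grip_width: 0.0296
grasp_force: 30.0
clock: 8.35
tool_pos: [0.537, 0.2901, 0.0837]
tcp_rot: [0.997, 0.074, 0.0, -0.0]
wrist_force: [0.1, 1.6, -1.1]
grip_width: 0.0294
grasp_force: 30.0
tool delta [0.0462 0.0012 0.    ] pos [0.537  0.2901 0.0837] yaw of tool x 8.5
```

```bash
python3 -m inch '[[0.006,0.0005,0,0,0.02],[0.008,0.0005,0,0,0.02],[0.01,0,0,0,0.02],[0.01,0,0,0,0.02],[0.008,0,0,0,0.02]]'; python3 -m inch '[[0,0,0,0,0.02],[0,0,0,0,0.02],[0,0,0,0,0.02]]'
python3 - <<'E'
from h import *
wrist("w5.png")
E
python3 d.py '[.5829,.2958,.0837]'
```

```text
clock: 8.77
tool_pos: [0.5796, 0.2954, 0.0836]
tcp_rot: [0.997, 0.074, 0.0, -0.0]
wrist_force: [-5.0, -1.1, 4.3]
grip_width: 0.0298
grasp_force: 30.0
clock: 9.02
tool_pos: [0.5786, 0.2953, 0.0836]
tcp_rot: [0.997, 0.074, 0.0, -0.0]
wrist_force: [0.7, 0.3, -0.8]
grip_width: 0.0296
grasp_force: 30.0
tool delta [ 0.0045  0.0001 -0.    ] pos [0.5785 0.2953 0.0837] yaw of tool x 8.5
```

View pics/w5.png

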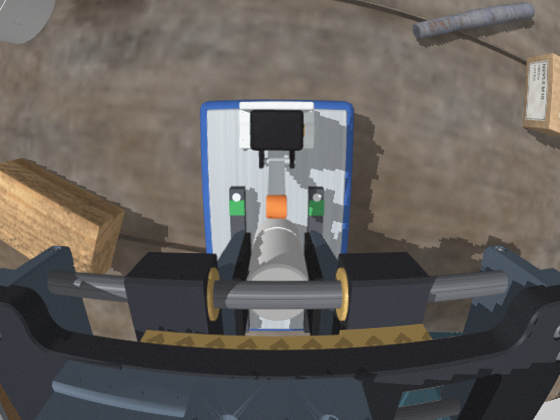

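The pin's lower front edge is at about (277,228) and its top-face front edge at about (277,258). The green bands are at (237,207) and (316,207), and the roller at (277,207) is still untouched.

Run:
```python
from h import *
im,T,K=wrist();i=im.astype(int)
g=((i[:,:,1]-i[:,:,0]>50)&(i[:,:,1]-i[:,:,2]>30)); g[230:]=0
n,l,s,c=cv2.connectedComponentsWithStats(g.astype(np.uint8))
gc=sorted([c[k] for k in range(1,n) if s[k,4]>25],key=lambda p:p[0])
a,b=[ray_z(p,T,K,.043) for p in gc[:2]]
d=a-b;yaw=np.arctan2(-d[0],d[1]);u=np.array([np.cos(yaw),np.sin(yaw),0]);v=np.array([-u[1],u[0],0])
org=(a+b)/2-.01835*u; print("yaw",np.degrees(yaw),"org",org,np.linalg.norm(a-b))
q=get_obs()['tool_pos']-org;print("tcp in demag",q@u,q@v)
print(i[215:275:1,277].mean(1).astype(int).tolist())
for y in (226,228,230): print("bottom front",(ray_z((277,y),T,K,.033)-org)@u)
for y in (255,258,261): print("top front",(ray_z((277,y),T,K,.108)-org)@u)
o=((i[:,:,0]-i[:,:,2]>120)&(i[:,:,1]-i[:,:,2]>20)); o[240:]=0;o[:,:220]=0;o[:,330:]=0
r=ray_z(np.argwhere(o)[:,::-1].mean(0),T,K,.085);print("roller",(r-org)@u,(r-org)@v)
```

```text
yaw 8.344702920814429 org [0.58280224 0.29580956 0.043     ] 0.04907374877157298
tcp in demag -0.004514543394106845 7.403395937781191e-05
[143, 133, 125, 151, 153, 155, 154, 157, 154, 154, 151, 164, 234, 182, 153, 154, 156, 152, 157, 155, 154, 154, 153, 154, 156, 154, 156, 154, 154, 154, 152, 156, 154, 155, 154, 154, 156, 155, 156, 153, 142, 121, 117, 121, 122, 120, 119, 121, 125, 137, 141, 137, 153, 167, 175, 173, 173, 172, 172, 176]
bottom front 0.0030660295442876775
bottom front 0.0016844141560339112
bottom front 0.00029717184019602147
top front 0.014322748572781844
top front 0.01292337800795759
top front 0.011512697186337325
roller 0.029845189492427676 1.8339042248971223e-05
```

```bash
python3 -m inch '[[0.005,0,0,0,0.02],[0.006,0,0,0,0.02],[0.005,0,0,0,0.02],[0.004,0,0,0,0.02],[0.003,0,0,0,0.02]]'; python3 -m inch '[[0,0,0,0,0.02],[0,0,0,0,0.02],[0,0,0,0,0.02]]'
python3 - <<'E'
from h import *
wrist("w6.png")
E
python3 d.py '[.5828,.2958,.0837]'
```

```text
clock: 9.53
tool_pos: [0.601, 0.2986, 0.0837]
tcp_rot: [0.997, 0.074, -0.001, 0.0]
wrist_force: [-7.8, 0.2, 7.3]
grip_width: 0.0293
grasp_force: 30.0
clock: 9.78
tool_pos: [0.6014, 0.2987, 0.0836]
tcp_rot: [0.997, 0.074, 0.0, -0.0]
wrist_force: [-2.6, -0.6, 1.3]
grip_width: 0.0293
grasp_force: 30.0
tool delta [-0.0188  0.0001 -0.    ] pos [0.6014 0.2987 0.0837] yaw of tool x 8.5
```

View pics/w6.png

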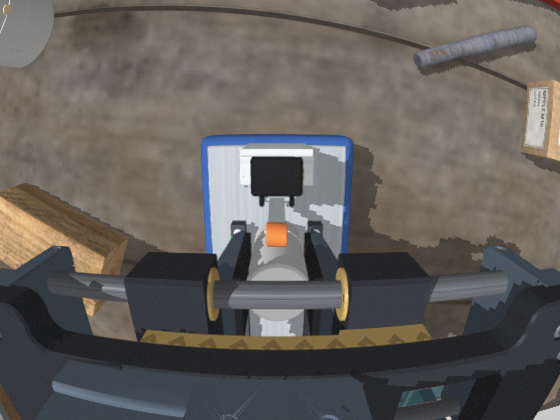

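The roller now touches the pin at (277,234). I'll work out the lever angle from the roller's position.

```bash
cat > lev.py <<'E'
from h import *
im,T,K=wrist();i=im.astype(int)
o=((i[:,:,0]-i[:,:,2]>120)&(i[:,:,1]-i[:,:,2]>20)); o[280:]=0;o[:,:220]=0;o[:,330:]=0
px=np.argwhere(o)[:,::-1].mean(0);org=np.array([.5828,.2958,0]);u=np.array([np.cos(.1475),np.sin(.1475),0])
th=.2
for k in range(4):
    a=.4424-th;r=ray_z(px,T,K,.043+.042*np.cos(a)+.0035);x=(r-org)@u;th=.4424-np.arcsin((.047-x)/.042)
print("roller px",px,"x",x,"lever",th,"pin x est",x-.021)
E
python3 lev.py
```

```text
roller px [276.21113689 234.58468677] x 0.03966568632954259 lever 0.26687355687136505 pin x est 0.018665686329542592
```

```bash
python3 -m inch '[[0,0,0,0,0.035],[0,0,0,0,0.045],[0,0,0,0,0.05],[0,0,0,0,0.05],[0,0,0,0,0.05]]'; python3 lev.py; python3 lev.py
```

```text
clock: 10.3
tool_pos: [0.6015, 0.2987, 0.0836]
tcp_rot: [0.997, 0.074, 0.0, -0.0]
wrist_force: [0.8, -0.5, 0.4]
grip_width: 0.05
grasp_force: 0.0
roller px [276.16229117 237.37231504] x 0.03824053599870123 lever 0.232299013504444 pin x est 0.01724053599870123
roller px [276.11057692 237.30048077] x 0.03823874879941534 lever 0.2322555041665596 pin x est 0.01723874879941534
```

The lever stands at about 0.23, so the pin is well placed. I'll back off upwards and go to view the timer.

```bash
python3 -m inch '[[0,0,0,0,0.06],[0,0,-0.005,0,0.06],[0,0,-0.015,0,0.06],[0,0,-0.03,0,0.06],[0,0,-0.04,0,0.06]]'>/dev/null; python3 -m inch '[[0,0,-0.04,0,0.06],[0,0,-0.03,0,0.06],[0,0,-0.01,0,0.06],[0,0,0,0,0.06]]';python3 lev.py; python3 d.py '[.45,-.114,.25]'
```

```text
clock: 11.15
tool_pos: [0.6026, 0.2992, 0.2574]
tcp_rot: [0.997, 0.074, 0.003, -0.001]
wrist_force: [0.2, -0.8, -0.4]
grip_width: 0.0599
grasp_force: 0.0
roller px [277.11827957 180.83870968] x 0.03747747149513122 lever 0.21368428659926889 pin x est 0.016477471495131218
tool delta [-0.2111  0.3859  0.0042] pos [0.6018 0.2989 0.2549] yaw of tool x 8.5
```

```bash
python3 -m inch '[[-0.01,0.02,0,0,0.06],[-0.02,0.035,0,0,0.06],[-0.02,0.035,0,0,0.06],[-0.02,0.035,0,0,0.06],[-0.02,0.035,0,0,0.06]]'>/dev/null; python3 -m inch '[[-0.02,0.035,0,2,0.06],[-0.02,0.035,0,2,0.06],[-0.02,0.035,0,2,0.06],[-0.02,0.035,0,2,0.06],[-0.02,0.035,0,0,0.06]]'>/dev/null;  python3 -m inch '[[-0.02,0.04,0,0,0.06],[0,0.01,0,0,0.06],[0,0,0,0,0.04],[0,0,0,0,0.036],[0,0,0,0,0.036]]'
python3 - <<'E'
from h import *
im,T,K=wrist()
cv2.imwrite("pics/w7.png",im[:,:,::-1])
tips(["timer_box","knob_grip","pointer_tip","index_tip"])
print(get_obs()['q'])
E
python3 d.py '[.45,-.114,.25]'
```

```text
clock: 12.45
tool_pos: [0.4318, -0.1016, 0.2528]
tcp_rot: [1.0, 0.004, -0.001, -0.0]
wrist_force: [0.6, 0.7, 0.3]
grip_width: 0.043
grasp_force: 0.0
timer_box wrist [([0.5824, -0.1119, -0.004], 0.57), ([0.5639, -0.1104, 0.0846], 0.24)]
knob_grip wrist [([0.5622, -0.1144, 0.0842], 0.77), ([0.6033, 0.3012, 0.0346], 0.58)]
pointer_tip wrist [([0.596, -0.0834, 0.0768], 0.9), ([0.5844, 0.2956, 0.004], 0.33)]
index_tip wrist [([0.6206, -0.1163, 0.0892], 0.44)]
[-3.65675356e-01  2.14462191e-01  1.73740227e+00  2.84566668e-05
  1.18998804e+00  1.19498913e+00]
tool delta [0.0177 0.0125 0.0035] pos [ 0.4321 -0.1016  0.2535] yaw of tool x 0.58
```

View pics/w7.png

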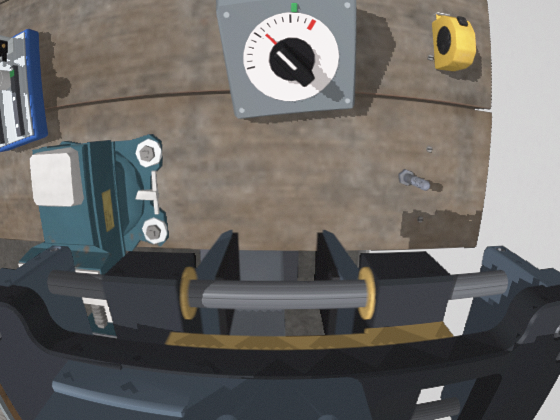

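The pointer's red tip is at (268,37) and the green index at (294,8). The red mark is at (312,25), the bar's centre near (292,60), and the face's lower corners at (239,117) and (351,108). I'll fit the box pose and these angles.

```bash
cat > dial.py <<'E'
from h import *
from scipy.optimize import least_squares
B=28*np.pi/180
def loc(r,val,h,c=(0,0,.061)):  # point in box frame
    s=np.array([np.cos(B),0,np.sin(B)]);l=np.array([0,1.,0]);n=np.array([-np.sin(B),0,np.cos(B)])
    a=1.7-val; return np.array(c)+r*(np.cos(a)*s+np.sin(a)*l)+h*n
def W(p,L): return np.asarray(L)@R.from_euler('z',p[2]).as_matrix().T+[p[0],p[1],0]
def val(px,p,T,K,h):   # intersect ray with face plane +h -> (value,radius)
    f=lambda q:proj(W(p,loc(q[0],q[1],h)),T,K)-px
    r=least_squares(f,[.04,1.6],x_scale=[.01,1]);return r.x[1],r.x[0]
def blobs(m,k=8):
    n,l,s,c=cv2.connectedComponentsWithStats(m.astype(np.uint8)); return [(int(s[i,4]),c[i].round(1).tolist()) for i in range(1,n) if s[i,4]>=k]
E
python3 - <<'E'
from dial import *
im,T,K=wrist();i=im.astype(int)
sub=i[:130,200:370]
gr=(sub[:,:,1]-sub[:,:,0]>50)&(sub[:,:,1]-sub[:,:,2]>30);rd=(sub[:,:,0]-sub[:,:,1]>80)
off=np.array([200,0])
G=blobs(gr);Rd=blobs(rd,3);print(G,Rd)
wh=((sub.min(2)>190)).astype(np.uint8)
n,l,s,c=cv2.connectedComponentsWithStats(wh);k=1+s[1:,4].argmax()
h=cv2.convexHull(np.argwhere(l==k)[:,::-1].astype(np.int32));e=cv2.fitEllipse(h);ce=np.array(e[0])+off;print("dial ellipse",ce,e[1],e[2])
Rd=sorted(Rd)[::-1][:2];pt=np.array(min(Rd,key=lambda b:b[1][0])[1])+off;rm=np.array(max(Rd,key=lambda b:b[1][0])[1])+off;gx=np.array(max(G)[1])+off
lo=np.array([[-.0574,.07,.0305],[-.0574,-.07,.0305]])
def f(q):
    p=q[:3];e=[(proj(W(p,lo),T,K)-[[239,117],[351,108]]).ravel(),proj(W(p,[0,0,.061]),T,K)-ce,
      proj(W(p,loc(q[4],2.27,0)),T,K)-rm]
    return np.concatenate(e)
r=least_squares(f,[.575,-.114,.08,1,.045],x_scale=[.01,.01,.1,1,.01]);p=r.x[:3];print(r.x,r.fun.round(1))
for nme,px,hh in(("pointer",pt,.004),("index",gx,.002),("red",rm,0)): print(nme,px,val(px,p,T,K,hh))
np.save("box.npy",p)
E
```

```text
[(53, [93.5, 7.9])] [(49, [111.1, 24.9]), (37, [70.9, 39.4])]
dial ellipse [290.61628723  56.83213043] (88.20758819580078, 95.05833435058594) 83.34752655029297
[ 0.57764724 -0.11596783  0.10841663  1.91308609  0.04070679] [-4.7  0.6  4.2 -0.7  0.9  0.3 -0.2 -0.1]
pointer [270.9  39.4] (np.float64(0.984516587711946), np.float64(0.02990542180589278))
index [293.5   7.9] (np.float64(1.802328035478403), np.float64(0.0539278667842307))
red [311.1  24.9] (np.float64(2.276530233947437), np.float64(0.040692539388828865))
```

```bash
python3 d.py '[.5625,-.1165,.15]'; python3 -m inch '[[0.03,0.003,0,0,0.036],[0.035,0.004,0.02,0,0.036],[0.035,0.004,0.03,0,0.036],[0.03,0.003,0.03,0,0.036],[0,0,0.02,-7,0.036]]'>/dev/null; python3 -m inch '[[0,0,0,-7,0.036],[0,0,0,-7,0.036],[0,0,0,-7,0.036],[0,0,0,-7,0.036],[0,0,0,-7,0.036]]'>/dev/null;  python3 -m inch '[[0,0,0,-7,0.036],[0,0,0,-1,0.036],[0,0,0,0,0.036],[0,0,0,0,0.036]]'; python3 d.py '[.5625,-.1165,.104]'
```

```text
tool delta [0.1303 0.0161 0.1035] pos [ 0.4321 -0.1017  0.2535] yaw of tool x 0.57
clock: 13.92
tool_pos: [0.5581, -0.1146, 0.1572]
tcp_rot: [0.905, 0.425, 0.0, -0.0]
wrist_force: [-0.4, -0.7, -1.0]
grip_width: 0.0358
grasp_force: 0.0
tool delta [0.0014 0.0046 0.0532] pos [ 0.5581 -0.1146  0.1572] yaw of tool x 50.28
```

```bash
python3 -m inch '[[0.001,0.0046,0.012,0,0.036],[0,0,0.014,0,0.036],[0,0,0.012,0,0.036],[0,0,0,0,0.036],[0,0,0,0,0.036]]'; python3 -m inch '[[0,0,0.005,0,0.036],[0,0,0.005,0,0.036],[0,0,0.004,0,0.036],[0,0,0,0,0.036],[0,0,0,0,0.036]]'; python3 d.py '[.5625,-.1165,.104]'
```

```text
clock: 14.33
tool_pos: [0.5619, -0.1169, 0.1184]
tcp_rot: [0.905, 0.426, -0.001, -0.001]
wrist_force: [0.3, 0.3, -0.5]
grip_width: 0.0361
grasp_force: 0.0
clock: 14.75
tool_pos: [0.5621, -0.1169, 0.1051]
tcp_rot: [0.904, 0.427, -0.0, -0.0]
wrist_force: [-0.2, -0.1, 0.2]
grip_width: 0.0359
grasp_force: 0.0
tool delta [0.0006 0.     0.0011] pos [ 0.5621 -0.1169  0.1051] yaw of tool x 50.49
```

```bash
python3 -m inch '[[0,0,0,0,0.024],[0,0,0,0,0.024],[0,0,0,0,0.024],[0,0,0,0,0.024]]'; python3 -m inch '[[0,0,0,7,0.024],[0,0,0,7,0.024],[0,0,0,7,0.024],[0,0,0,7,0.024],[0,0,0,0,0.024]]'
```

```text
clock: 15.08
tool_pos: [0.5622, -0.117, 0.1054]
tcp_rot: [0.904, 0.427, 0.0, 0.0]
wrist_force: [0.1, -0.2, -0.3]
grip_width: 0.0241
grasp_force: 0.0
clock: 15.5
tool_pos: [0.5619, -0.1168, 0.1053]
tcp_rot: [0.981, 0.192, -0.0, -0.0]
wrist_force: [-1.5, 1.6, 1.3]
grip_width: 0.0239
grasp_force: 0.9
```

```bash
python3 -m inch '[[0,0,0,7,0.024],[0,0,0,7,0.024],[0,0,0,7,0.024],[0,0,0,7,0.024],[0,0,0,7,0.024]]'; python3 -m inch '[[0,0,0,7,0.024],[0,0,0,7,0.024],[0,0,0,7,0.024],[0,0,0,7,0.024],[0,0,0,0,0.024]]'
python3 - <<'E'
from h import *
im,T,K=wrist("w8.png")
E
python3 d.py '[.5625,-.1165,.104]'
```

```text
clock: 15.92
tool_pos: [0.5621, -0.1166, 0.1053]
tcp_rot: [0.994, -0.109, -0.0, -0.0]
wrist_force: [-1.2, 3.5, 3.4]
grip_width: 0.0244
grasp_force: 2.0
clock: 16.33
tool_pos: [0.5624, -0.1168, 0.1054]
tcp_rot: [0.938, -0.347, 0.0, -0.0]
wrist_force: [0.4, 0.7, 1.3]
grip_width: 0.0242
grasp_force: 1.0
tool delta [-0.0002 -0.0004  0.0014] pos [ 0.5624 -0.1169  0.1054] yaw of tool x -40.19
```

View pics/w8.png

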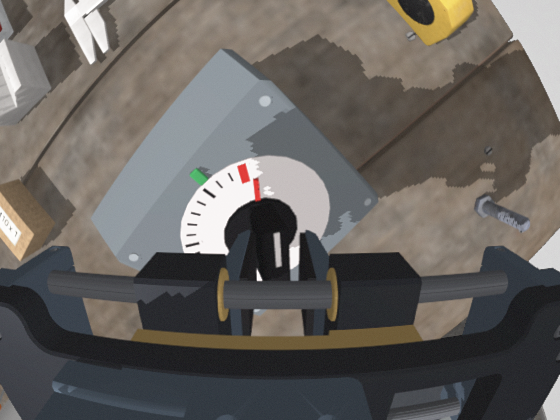

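The pointer, at (257,187), is already clockwise of the red mark at (244,174). I'll put numbers to it.

```bash
cat > chk.py <<'E'
from dial import *
im,T,K=wrist();p=np.load("box.npy")
q=proj(W(p,[0,0,.061]),T,K);x0,y0=(q-80).astype(int).clip(0);sub=im[y0:y0+160,x0:x0+160].astype(int)
gr=(sub[:,:,1]-sub[:,:,0]>40)&(sub[:,:,1]-sub[:,:,2]>25);rd=(sub[:,:,0]-sub[:,:,1]>80)
for nme,m in(("green",gr),("red",rd)):
    for a,c in blobs(m,6): 
        px=np.array(c)+[x0,y0];print(nme,a,px,np.round(val(px,p,T,K,.003),3))
E
python3 chk.py
```

```text
green 182 [198.8 175.9] [1.812 0.055]
red 157 [243.9 172.8] [2.266 0.042]
red 119 [256.9 189.8] [2.434 0.028]
```

```bash
python3 -m inch '[[0,0,0,-7,0.024],[0,0,0,-7,0.024],[0,0,0,-7,0.024],[0,0,0,-7,0.024],[0,0,0,-7,0.024]]'; python3 -m inch '[[0,0,0,-3,0.024],[0,0,0,0,0.024],[0,0,0,0,0.024]]'; python3 chk.py; python3 d.py '[.5625,-.1165,.104]'
```

```text
clock: 16.85
tool_pos: [0.5623, -0.1171, 0.1052]
tcp_rot: [0.999, -0.042, 0.0, 0.0]
wrist_force: [-1.0, -0.3, 1.6]
grip_width: 0.0239
grasp_force: 1.5
clock: 17.1
tool_pos: [0.5622, -0.1171, 0.1052]
tcp_rot: [1.0, -0.021, -0.0, 0.0]
wrist_force: [-0.0, -0.5, 0.0]
grip_width: 0.0244
grasp_force: 0.4
green 192 [269.6 144.9] [1.809 0.055]
red 148 [303.6 170.3] [2.259 0.042]
red 116 [285.8 185.8] [2.101 0.028]
tool delta [ 0.0003 -0.0006  0.0012] pos [ 0.5622 -0.1171  0.1052] yaw of tool x -2.46
```

```bash
python3 -m inch '[[0,0,0,-7,0.024],[0,0,0,-6,0.024],[0,0,0,-4,0.024],[0,0,0,0,0.024],[0,0,0,0,0.024]]'; python3 chk.py
```

```text
clock: 17.57
tool_pos: [0.5623, -0.1171, 0.1052]
tcp_rot: [0.992, 0.125, 0.0, 0.0]
wrist_force: [-0.2, -1.8, 0.6]
grip_width: 0.0238
grasp_force: 0.7
green 185 [305.3 148.3] [1.804 0.055]
red 140 [327.6 181.8] [2.256 0.041]
red 114 [293.3 186.7] [1.827 0.028]
```

```bash
python3 -m inch '[[0,0,0,0,0.03],[0,0,0,0,0.036],[0,0,0,0,0.036],[0,0,-0.015,0,0.036],[0,0,-0.03,0,0.036]]'; python3 -m inch '[[0,0,-0.04,0,0.036],[-0.02,0,-0.03,0,0.036],[-0.03,0,0,0,0.036],[-0.02,0,0,0,0.036],[0,0,0,0,0.036]]'; python3 -m inch '[[0,0,0,0,0.036],[0,0,0,0,0.036],[0,0,0,0,0.036]]'; python3 chk.py
python3 - <<'E'
from h import *
im,T,K=wrist();cv2.imwrite("pics/w9.png",im[:,:,::-1])
a=camera("side");cv2.imwrite("pics/s9.png",cv2.resize(a[200:330,200:360],None,fx=4,fy=4,interpolation=3)[:,:,::-1])
tips(["pin_30","roller"],("side",))
E
```

```text
clock: 18.03
tool_pos: [0.5603, -0.1164, 0.1479]
tcp_rot: [0.992, 0.126, -0.003, -0.001]
wrist_force: [-0.6, 0.9, 0.1]
grip_width: 0.0364
grasp_force: 0.0
clock: 18.45
tool_pos: [0.4912, -0.1347, 0.2207]
tcp_rot: [0.992, 0.125, -0.001, -0.0]
wrist_force: [1.3, -0.4, -0.1]
grip_width: 0.0362
grasp_force: 0.0
clock: 18.7
tool_pos: [0.4951, -0.1344, 0.22]
tcp_rot: [0.992, 0.126, 0.0, -0.0]
wrist_force: [0.3, -0.3, -0.2]
grip_width: 0.0363
grasp_force: 0.0
green 73 [294.3  60.5] [1.804 0.054]
red 49 [287.7  86.3] [1.823 0.029]
red 62 [309.   83.7] [2.264 0.041]
pin_30 side [([0.6073, 0.3016, 0.0334], 0.84)]
roller side [([0.6246, 0.3011, 0.0829], 0.45), ([0.5841, 0.3004, 0.0035], 0.28)]
```

View pics/w9.png

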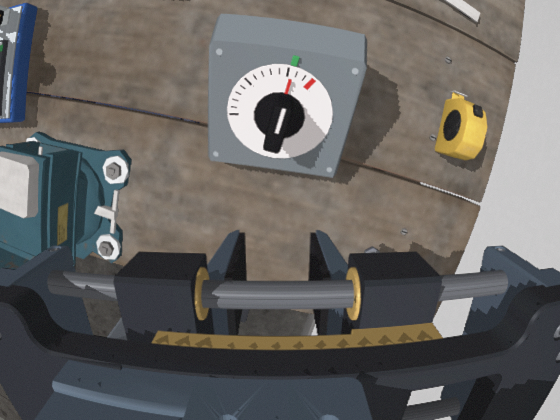

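View pics/s9.png

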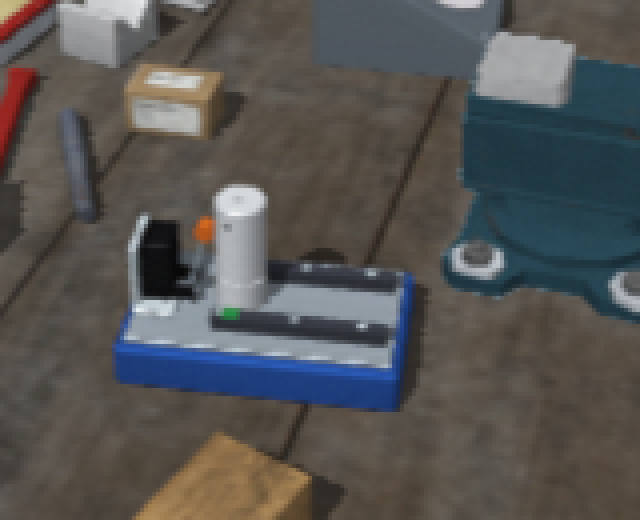

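The dial view shows the pointer at (288,86), in line with the green index at (294,60), about 0.02 rad off. The side view shows the pin standing upright on the plate, touching the roller and level with the green band. I'll hand the job in.

```bash
python3 -c "from bench import *; print(finish_job())"
```

```text
the job is handed in; nothing more can be done
None
```

The job is handed in, with no verdict returned: the pin stands upright against the roller (lever estimated at 0.21–0.23 rad), and the timer was wound to about 2.43 rad and turned back to within about 0.02 rad of the green index.

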